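# Shut down and lock the interlocked service levers of a food-testing bench

## Task

Shut down the test bench: push all three levers of the white lever bank over to their far stops, away from the robot, and then slide the red lock bar fully home to the left so that it locks them there. The levers are interlocked and only go over in one order, which you must find by feel: a lever that comes up solid after a little play is blocked, so leave it and try another; never press on anything with more than 20 N, and leave the things standing around undisturbed.

Things in the scene. Friction and masses are not known exactly. Their poses are not given: they have to be found in the camera images.
- console: The lever bank: a white fixed box, 200 (x) by 430 (y) by 90 mm high. Origin: centre of its underside; its -x face looks to the robot, +y is its left; turned only about the vertical. Three levers stand in slots in its deck. Which lever is free first, second and third differs every time and cannot be seen: each frees the next only when it is fully over (past about 0.6 rad).
- lever_left (a joint): The left lever (blue grip): hinge along the console's y, at console x 0, y 140 mm, 30 mm above the table. 0: leaning 0.35 rad to the robot (-x); 0.70: leaning 0.35 rad away, at its far stop. Starts in 0 to 0.08. Free, it moves under 2 to 4 N at the grip and stays where left. Blocked, it comes up solid at 0.11 to 0.12. Pushed much faster than 50 mm/s it strikes its stops at over 20 N.
- lever_left_grip (a point): Centre of the left lever's blue grip, a round-ended rod 22 mm thick and 72 mm long along the lever, centred 154 mm from the hinge axis; its top end is 190 mm from the axis. Below it the lever is a 12 mm steel rod. Moves with the lever.
- lever_middle (a joint): The middle lever (yellow grip): hinge along the console's y, at console x 0, y 40 mm, 30 mm above the table. 0: leaning 0.35 rad to the robot (-x); 0.70: leaning 0.35 rad away, at its far stop. Starts in 0 to 0.08. Free, it moves under 2 to 4 N at the grip and stays where left. Blocked, it comes up solid at 0.11 to 0.12. Pushed much faster than 50 mm/s it strikes its stops at over 20 N.
- lever_middle_grip (a point): Centre of the middle lever's yellow grip, a round-ended rod 22 mm thick and 72 mm long along the lever, centred 154 mm from the hinge axis; its top end is 190 mm from the axis. Below it the lever is a 12 mm steel rod. Moves with the lever.
- lever_right (a joint): The right lever (green grip): hinge along the console's y, at console x 0, y -60 mm, 30 mm above the table. 0: leaning 0.35 rad to the robot (-x); 0.70: leaning 0.35 rad away, at its far stop. Starts in 0 to 0.08. Free, it moves under 2 to 4 N at the grip and stays where left. Blocked, it comes up solid at 0.11 to 0.12. Pushed much faster than 50 mm/s it strikes its stops at over 20 N.
- lever_right_grip (a point): Centre of the right lever's green grip, a round-ended rod 22 mm thick and 72 mm long along the lever, centred 154 mm from the hinge axis; its top end is 190 mm from the axis. Below it the lever is a 12 mm steel rod. Moves with the lever.
- lock_bar (a joint): The red lock bar on the deck, a comb that slides along the console's +y (to the left), in m: 0 open, 0.035 home against a rubber spring stop (2.5 N per mm); starts in 0 to 0.006. It takes about 4 N. Its three teeth, 4 to 16 mm above the deck, slide in on the robot's side of the levers' rods; a lever that is not over stops its tooth after about 20 mm.
- bar_knob (a point): Centre of the top face of the lock bar's upright knob, a red block 22 (x) by 16 (y) mm whose top is 50 mm above the deck, at console x -58 mm, y -175 mm when the bar is open. It stands free on all sides above the bar (16 mm above the deck). Moves with the bar.
- sample_pot: Clear sample pot with an orange lid, 40 mm across, 45 mm high, loose on the far right corner of the console's deck. A bystander; origin at the centre of its underside.
- kit_box: Blue carton 120 x 160 x 90 mm, loose on the table. A bystander; origin at the centre of its underside.
- tissue_box: Blue tissue box 110 x 200 x 65 mm, loose. A bystander; origin at the centre of its underside.
- reagent: White reagent bottle 60 mm across, 130 mm high, loose. A bystander; origin at the centre of its underside.
- cup_a: White sample cup 64 mm across, 50 mm high, loose, beyond the console. A bystander; origin at the centre of its underside.
- cup_b: White sample cup 64 mm across, 50 mm high, loose, beyond the console. A bystander; origin at the centre of its underside.
- scale_dish: Teal dish 150 mm across, 20 mm high, loose on the black scale. A bystander; origin at the centre of its underside.

How it is judged:
By the outcome, as a careful person would: the job done as asked, in the order asked, and still so for the second after the job is handed in, with the robot touching nothing.
It also fails if it takes over 72 s, if anything falls off the work surface, if the arm or the gripper's body presses on something with over 40 N, if the wrist force passes 120 N, or if a joint passes its speed limit or range.

## Robot

A 7-joint arm with a two-finger parallel gripper is mounted at the origin on the work surface. World frame = base frame: x ahead of the robot, y to its left, z up, the work surface at z = 0. Lengths are in mm, angles in degrees, forces in N, time in s.
With the tool pointing down it reaches from about 350 to 900 mm from the base axis. Payload 8.1 kg.
Tool frame: the origin (TCP) lies at the very end of the fingers, on their centre line; the grasp point (between the pads) lies 19 mm behind it; z points along the fingers, y is the line along which they close (so a half turn about z gives the same grasp; the last joint's range is limited). The gripper opens to 85 mm and grips with 20 to 120 N. Pads are 22 mm wide; open, the fingers measure 114 mm over their backs; the gripper's body (76 mm by 85 mm) begins 54 mm behind the grasp point. The pads swing forward as they close: fully open they stand 13 mm farther back than shut.
Start: joints at [-77.269, 24.895, 1.432, 90.138, -0.665, 64.973, -4.303], TCP at [199.477, 592.326, 231.323] pointing down, gripper open.
Joint ranges: [-149.89, 149.89], [-25.12, 119.58], [-72.63, 75.52], [4.76, 147.25], [-75.54, 255.54], [6.69, 114.76], [-157.13, 157.13]. Speed limits (degrees/s): [127.2, 127.2, 172.46, 172.46, 180, 180, 180].

## Interface

Orientations are given as [roll, pitch, yaw] about the fixed x, y, z axes, in that order (R = Rz(yaw) Ry(pitch) Rx(roll)).
In Python, from cell import readout, optics, ticket, find_in, cut_out, landmark_of gives the robot as it stands.
- The arm moves only by the tool servo_tool, never from a script. Its arguments are lists of equal length, an entry for each row: "jaw": the opening, from 0 (shut) to 1 (fully open); "offset": the shift along the tool's x, y, z in cm, a list of three; "turn": the turn about the tool's z in rad. A call has exactly 5 rows; each row is the pose to reach, as a shift and turn from the pose commanded when the call began, along the tool's axes at that moment; what a row does not reach only later rows make up. A row lasts 1/10 s, in which the tool goes at most 50 mm and 8.59 degrees, less where a joint would pass 70% of its speed; a pose out of reach is approached as far as the arm can. A call with a gripper value outside its range is refused whole. The fingers move at their own pace and stop on an object; the grip force is fixed at half the most. Time passes only in rows, so rows that repeat a pose let the fingers close, or fill a call up. It gives the time, the measured TCP pose, the force, the opening and the grip force at its end, in the units of the state.
- readout.state(): the state, without advancing time (a new reading comes with each control period).
- optics.read_camera(name): name is "scene" or "top" or "wrist"; returns a dict with "img" (384x512x3 uint8, red, green, blue), "fx", "fy", "cx", "cy" (pixels), "xyz" and "attitude" of the camera in the world. Camera axes: x right, y down, z forward; pixel columns grow to the right and rows downward; lengths in mm; the calibration is good to about 2 mm. A picture is of the moment at which its call begins. There is no depth.
- ticket.hand_in(): hands the job in; it is judged then, once.
Trained networks look in a picture, given as the dict that the camera call returned (one of the last four; its "shot" number tells which), for a name from the list of things; names that differ only in an ending like _2 or _b are one class to them, and where a whole thing is asked for, a point or a joint stands for the part that bears it (a point fixed in the world has none). Each returns a list of dicts, best first, with "confidence" (0 to 1); they miss things now and then, are a little off and sometimes report something else, mostly with a low value. They report only what shows in the picture. A call takes as long as a camera call.
- find_in(picture, query): "pixel" ([row, column] in pixels, amid what is visible of it).
- cut_out(picture, query): "mask" (384x512 bool, what is visible of it) and "pixel" ([row, column] in pixels, amid what is visible of it).
- landmark_of(picture, query): "pixel" ([row, column] in pixels: a listed point, or the origin of a listed thing).
The state is a dict: "time": time; "joints": joint angles; "qvel": joint speeds; "tau": joint torques, N m; "tcp_pos": TCP position; "tool_rot": TCP orientation; "contact_force": force on the tool from outside, world axes, zero at the start; "wrist_torque": the same for the moment, N m; "finger_gap": opening from 0.0 (shut) to 1.0 (fully open); "gripper_force": force on a finger pad.
Only numpy, scipy, OpenCV 4.12 (cv2) and the standard library are available. Lean on these libraries where they do the work, as an engineer would, in place of code of your own. Each camera call takes 0.05 s, during which the arm holds its last target. There are 200 camera calls.

## Working session

There is one attempt and no reset: what is moved stays moved. The work goes in short steps, Python scripts to look and compute and a tool call to move; the robot and the scene stay as the last step left them, time stands still between calls to the robot, and variables do not carry over. Pictures are saved under pics/ and viewed, at most 10 in all, crops included, and the job is handed in when it is done.

Besides the shell and the picture viewer there is one more tool, called after "Emit:" in YAML: its name, and indented under it one key for each argument. servo_tool: Moves the arm, as the interface text tells. Its arguments: {"type":"object","properties":{"jaw":{"type":"array"},"offset":{"type":"array"},"turn":{"type":"array"}},"required":["jaw","offset","turn"]}

```bash
mkdir -p pics; ls
cat > h.py <<'E'
import numpy as np,cv2
from scipy.spatial.transform import Rotation as R
from cell import readout,optics,ticket,find_in,cut_out,landmark_of
def ray(p,px):
    d=np.array([(px[1]-p['cx'])/p['fx'],(px[0]-p['cy'])/p['fy'],1])
    a=np.array(p['attitude'],float)
    M=a if a.shape==(3,3) else R.from_euler('xyz',a,degrees=True).as_matrix()
    return np.array(p['xyz'],float),M@d
def at_z(p,px,z):
    o,d=ray(p,px); return o+d*(z-o[2])/d[2]
def proj(p,X):
    a=np.array(p['attitude'],float)
    M=a if a.shape==(3,3) else R.from_euler('xyz',a,degrees=True).as_matrix()
    c=M.T@(np.array(X,float)-np.array(p['xyz'])); return np.array([p['cy']+p['fy']*c[1]/c[2],p['cx']+p['fx']*c[0]/c[2]])
E
python3 - <<'E'
from h import *
P={n:optics.read_camera(n) for n in('scene','top')}
print(readout.state())
for n,p in P.items():
    print(n,p['xyz'],p['attitude'],p['fx'],p['cx'],p['cy'])
    cv2.imwrite(f'pics/{n}0.png',p['img'][:,:,::-1])
    for q in['console','lever_left_grip','lever_middle_grip','lever_right_grip','bar_knob','sample_pot','kit_box','tissue_box','reagent','cup_a','scale_dish']:
        print(q,[(np.round(r['pixel'],1).tolist(),round(r['confidence'],2)) for r in landmark_of(p,q)[:2]])
E
```

```text
pics
{'time': 0.1, 'joints': array([-77.27092905,  24.93323205,   1.43141944,  90.18334533,
        -0.66510617,  64.97436381,  -4.30345618]), 'qvel': array([-0.0172111 , -0.08275561, -0.02040622, -0.13415586, -0.09839679,
        0.0288125 , -0.03612673]), 'tau': array([ 3.10585354e-03, -6.71751523e+01,  1.02815554e+00, -3.16900957e+01,
        1.58614159e-02,  7.18618452e-03,  4.22497067e-05]), 'tcp_pos': array([199.33562408, 591.87984843, 230.59984904]), 'tool_rot': array([-1.79917700e+02,  7.32020623e-03,  1.61387184e+02]), 'contact_force': array([0.41944188, 0.4030229 , 0.33377959]), 'wrist_torque': array([ 0.02562445, -0.03328556,  0.06398004]), 'gripper_force': 0.0, 'finger_gap': 1.003507959500877}
scene [1561.40482399  288.55291429  799.89768119] [-122.94055625   -0.80350965  107.64008679] 373.79187957007196 260.3577492849563 191.55419787323842
console [([225.6, 289.3], 0.77)]
lever_left_grip [([184.3, 341.1], 0.71)]
lever_middle_grip [([174.7, 313.7], 0.51), ([166.4, 167.3], 0.26)]
lever_right_grip [([165.3, 282.0], 0.65)]
bar_knob [([167.7, 257.1], 0.73), ([167.6, 169.0], 0
[... 221 characters left out ...]
scale_dish [([165.6, 165.9], 0.8)]
top [ 500.5913063     6.75077789 1495.07702982] [-177.58355391   -1.04333121  -88.70293707] 397.46894210581104 251.9682665459725 196.19543212911535
console [([198.2, 224.6], 0.59)]
lever_left_grip [([205.9, 179.3], 0.64), ([166.8, 126.9], 0.23)]
lever_middle_grip [([213.8, 205.6], 0.39)]
lever_right_grip [([240.6, 126.3], 0.71), ([219.6, 236.1], 0.63)]
bar_knob [([228.1, 264.0], 0.89), ([199.7, 224.4], 0.41)]
sample_pot [([193.3, 264.9], 0.48)]
kit_box [([181.6, 365.1], 0.87), ([131.5, 220.0], 0.74)]
tissue_box [([242.5, 124.1], 0.91)]
reagent [([169.1, 123.2], 0.89)]
cup_a [([135.3, 285.3], 0.76), ([130.6, 225.1], 0.57)]
scale_dish [([253.0, 383.5], 0.82)]
```

Run:
```python
from h import *
s=cv2.imread('pics/scene0.png')[130:300,120:440];t=cv2.imread('pics/top0.png')[100:300,90:400]
cv2.imwrite('pics/c1.png',np.vstack([cv2.resize(s,(560,298)),cv2.resize(t,(450,290))[:, :].copy() if 0 else cv2.copyMakeBorder(cv2.resize(t,(450,290)),0,0,0,110,0)]))
```

```text
(no output)
```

View pics/c1.png

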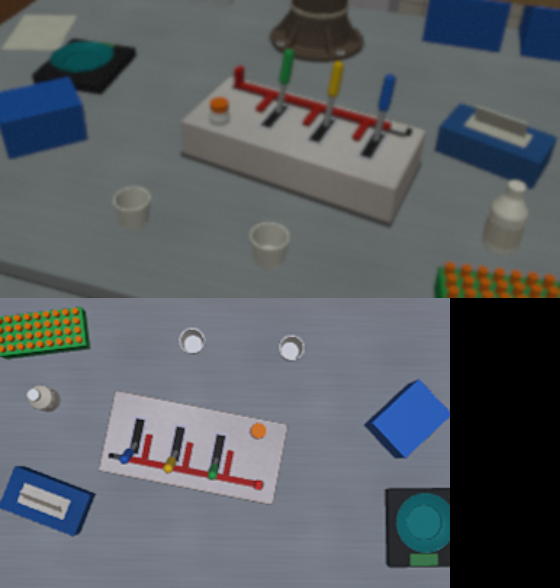

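Run:
```python
from h import *
from scipy.optimize import least_squares
P={n:optics.read_camera(n) for n in('scene','top')}
def con(v,X):
    c,s=np.cos(v[2]),np.sin(v[2]); return np.array([v[0]+c*X[0]-s*X[1],v[1]+s*X[0]+c*X[1],X[2]])
L={'lever_left_grip':140,'lever_middle_grip':40,'lever_right_grip':-60}
obs=[]
for n,p in P.items():
    for q in ['console',*L,'bar_knob']:
        r=landmark_of(p,q)
        if r and r[0]['confidence']>.35: obs.append((p,q,np.array(r[0]['pixel']),n))
def pt(v,q):
    if q=='console':X=(0,0,0)
    elif q=='bar_knob':X=(-58,-175+v[6],140)
    else:
        i=list(L).index(q);a=v[3+i] -.35;X=(154*np.sin(a),L[q],30+154*np.cos(a))
    return con(v,X)
f=lambda v:np.concatenate([(proj(p,pt(v,q))-z)*(0.3 if q=='console' else 1) for p,q,z,n in obs]+[(v[3:6]-.04)/.03,[(v[6]-3)/3]])
r=least_squares(f,[550,100,0,.04,.04,.04,3],x_scale=[100,100,.3,.05,.05,.05,3],loss='soft_l1')
v=r.x;print(v.round(3),r.cost)
for p,q,z,n in obs:print(n,q,(proj(p,pt(v,q))-z).round(1),pt(v,q).round(0))
for q,z in[('sample_pot',90),('kit_box',0),('tissue_box',0),('reagent',0),('cup_a',0),('scale_dish',40)]:
    print(q,[(at_z(P['top'],k['pixel'],z).round(0),round(k['confidence'],2)) for k in landmark_of(P['top'],q)[:2]])
```

```text
[ 5.34991e+02  8.64400e+01 -1.87000e-01  6.10000e-02 -1.10000e-02
  4.80000e-02  2.57000e+00] 26.561113105193495
scene console [24.5 41.8] [535.  86.   0.]
scene lever_left_grip [ 0.9 -0.7] [518. 232. 178.]
scene lever_middle_grip [-0.2  0.4] [489. 136. 174.]
scene lever_right_grip [ 2.6 -0.3] [479.  36. 177.]
scene bar_knob [ 0.8 -0.2] [446. -72. 140.]
top console [ 2.7 -1.8] [535.  86.   0.]
top lever_left_grip [ 0.7 -3.2] [518. 232. 178.]
top lever_middle_grip [-1.   0.9] [489. 136. 174.]
top lever_right_grip [0.7 0.8] [479.  36. 177.]
top bar_knob [ 0.6 -0.3] [446. -72. 140.]
sample_pot [(array([573., -68.,  90.]), 0.67), (array([474.,  37.,  90.]), 0.41)]
kit_box [(array([ 627., -448.,    0.]), 0.61)]
tissue_box [(array([389., 449.,   0.]), 0.97)]
reagent [(array([650., 461.,   0.]), 0.56)]
cup_a [(array([ 793., -146.,    0.]), 0.59), (array([811.,  96.,   0.]), 0.54)]
scale_dish [(array([ 350., -497.,   40.]), 0.85), (array([449., -78.,  40.]), 0.39)]
```

The pictures show the console in the middle, turned about -11°. The blue, yellow and green levers lean towards the robot, the knob is at top pixel (228,264), and the bystanders stand clear of the way. The fit agrees with the grips and the knob to a few mm.

```bash
cat >> h.py <<'E'
V=np.array([535.0,86.4,-0.187])
def con(X):
    c,s=np.cos(V[2]),np.sin(V[2]); return np.array([V[0]+c*X[0]-s*X[1],V[1]+s*X[0]+c*X[1],X[2]])
def go(*targets):
    s=readout.state();M=R.from_euler('xyz',s['tool_rot'],degrees=True).as_matrix()
    c,n=np.cos(V[2]),np.sin(V[2]);d=s['tcp_pos']-[V[0],V[1],0]
    print('t',s['time'],'console pos',np.round([c*d[0]+n*d[1],-n*d[0]+c*d[1],d[2]],1),'F',s['contact_force'].round(1),'yaw',s['tool_rot'][2].round(1),'turn',np.deg2rad(s['tool_rot'][2]-169.3).round(3))
    for X in targets: print(X,(M.T@(con(X)-s['tcp_pos'])/10).round(2))
E
python3 -c "
from h import *
go((-115,140,230),(-115,140,168))"
```

```text
t 2.1 console pos [-423.7  434.7  231.3] F [ 1.  -0.4  0.4] yaw 161.4 turn -0.138
(-115, 140, 230) [-34.63 -24.95   0.13]
(-115, 140, 168) [-34.63 -24.95   6.33]
```

Emit:
servo_tool:
  jaw: [0,0,0,0,0]
  offset:
    - [-4,-2.9,0]
    - [-8,-5.8,0]
    - [-12,-8.7,0]
    - [-16,-11.5,0]
    - [-20,-14.4,0]
  turn: [0,0,0,0,0]

```text
time: 2.6
tcp_pos: [344.0, 390.4, 231.5]
tool_rot: [180.0, 0.0, 161.4]
contact_force: [0.2, 0.3, -0.4]
finger_gap: 0.139
gripper_force: 0.0
```

Emit:
servo_tool:
  jaw: [0,0,0,0,0]
  offset:
    - [-4,-2.9,0]
    - [-8,-5.8,0]
    - [-12,-8.7,0]
    - [-14.6,-10.5,0.1]
    - [-14.6,-10.5,0.1]
  turn: [-0.03,-0.06,-0.1,-0.138,-0.138]

```text
time: 3.1
tcp_pos: [450.9, 240.9, 230.6]
tool_rot: [-179.9, 0.1, 168.9]
contact_force: [-0.2, 0.0, -0.5]
finger_gap: 0.001
gripper_force: 0.0
```

Run:
```python
from h import *
go((-115,140,168),(-82,140,168))
p=optics.read_camera('wrist');cv2.imwrite('pics/w1.png',p['img'][:,:,::-1])
for q in('lever_left_grip','lever_middle_grip'):
    for k in landmark_of(p,q)[:1]:
        print(q,k['confidence'],at_z(p,k['pixel'],177))
```

```text
t 3.1 console pos [-111.4  136.2  230.6] F [-0.2  0.  -0.5] yaw 168.9 turn -0.007
(-115, 140, 168) [0.38 0.38 6.26]
(-82, 140, 168) [-2.92  0.41  6.26]
lever_middle_grip 0.9 [489.89817385 131.44476352 177.        ]
```

View pics/w1.png

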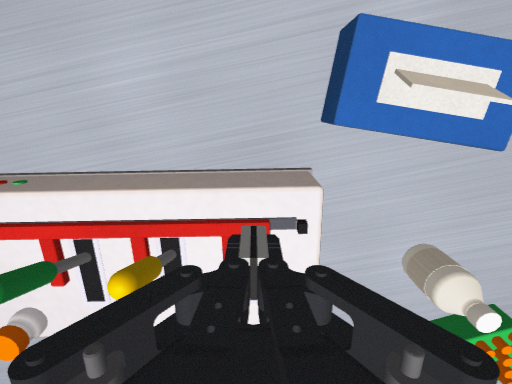

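The wrist view shows the shut fingers at the blue lever (pixel 255,240), yellow at (275,135) and green at (280,30), so I'm lined up. Going down and probing.

Emit:
servo_tool:
  jaw: [0,0,0,0,0]
  offset:
    - [0.2,0.3,2]
    - [0.3,0.3,4.5]
    - [0.3,0.3,6.3]
    - [-1,0.3,6.3]
    - [-1.8,0.3,6.3]
  turn: [0,0,0,0,0]

```text
time: 3.75
tcp_pos: [467.0, 246.5, 167.8]
tool_rot: [180.0, 0.0, 169.4]
contact_force: [0.0, 0.8, 0.5]
finger_gap: -0.003
gripper_force: 0.0
```

Emit:
servo_tool:
  jaw: [0,0,0,0,0]
  offset:
    - [-0.4,0,0]
    - [-0.8,0,0]
    - [-1.2,0,0]
    - [-1.6,0,0]
    - [-1.8,0,0]
  turn: [0,0,0,0,0]

```text
time: 4.25
tcp_pos: [483.6, 242.3, 167.5]
tool_rot: [180.0, -0.0, 169.3]
contact_force: [-2.5, 0.8, 3.4]
finger_gap: 0.005
gripper_force: 1.7
```

```bash
python3 -c "
from h import *
go((-64,140,168),(27,140,168))"
```

```text
t 4.25 console pos [-79.4 143.6 167.5] F [-2.5  0.8  3.4] yaw 169.3 turn -0.0
(-64, 140, 168) [-1.54 -0.36 -0.05]
(27, 140, 168) [-10.64  -0.36  -0.06]
```

Emit:
servo_tool:
  jaw: [0,0,0,0,0]
  offset:
    - [-0.2,0,0]
    - [-0.4,0,0]
    - [-0.6,0,0]
    - [-0.8,0,0]
    - [-0.9,0,0]
  turn: [0,0,0,0,0]

```text
time: 4.75
tcp_pos: [492.8, 240.4, 167.2]
tool_rot: [-180.0, 0.0, 169.3]
contact_force: [-3.3, -0.5, 1.3]
finger_gap: -0.001
gripper_force: 0.3
```

Emit:
servo_tool:
  jaw: [0,0,0,0,0]
  offset:
    - [-0.15,0,0]
    - [-0.3,0,0]
    - [-0.4,0,0]
    - [-0.5,0,0]
    - [-0.5,0,0]
  turn: [0,0,0,0,0]

```text
time: 5.25
tcp_pos: [497.1, 239.3, 167.0]
tool_rot: [-180.0, -0.1, 169.3]
contact_force: [-4.5, -0.7, -0.1]
finger_gap: -0.004
gripper_force: 0.0
```

Emit:
servo_tool:
  jaw: [0,0,0,0,0]
  offset:
    - [-0.1,0,0]
    - [-0.2,0,0]
    - [-0.3,0,0]
    - [-0.3,0,0]
    - [-0.3,0,0]
  turn: [0,0,0,0,0]

```text
time: 5.75
tcp_pos: [499.3, 238.4, 166.8]
tool_rot: [-179.9, -0.1, 169.3]
contact_force: [-7.5, -2.1, 1.2]
finger_gap: 0.001
gripper_force: 0.0
```

Emit:
servo_tool:
  jaw: [0,0,0,0,0]
  offset:
    - [-0.1,0,0]
    - [-0.2,0,0]
    - [-0.3,0,0]
    - [-0.3,0,0]
    - [-0.3,0,0]
  turn: [0,0,0,0,0]

```text
time: 6.25
tcp_pos: [501.1, 237.4, 166.6]
tool_rot: [-179.8, -0.2, 169.3]
contact_force: [-11.6, -1.2, 3.7]
finger_gap: -0.001
gripper_force: 0.0
```

Emit:
servo_tool:
  jaw: [0,0,0,0,0]
  offset:
    - [2,0,0]
    - [4.5,-0.5,0]
    - [4.8,-4.5,0]
    - [4.8,-8.5,0]
    - [4.8,-10.4,0]
  turn: [0,0,0,0,0]

```text
time: 6.75
tcp_pos: [437.0, 141.9, 167.5]
tool_rot: [-180.0, 0.1, 169.1]
contact_force: [0.5, -0.1, 1.0]
finger_gap: -0.002
gripper_force: 0.0
```

Emit:
servo_tool:
  jaw: [0,0,0,0,0]
  offset:
    - [-0.8,0,0]
    - [-1.5,0,0]
    - [-2.0,0,0]
    - [-2.4,0,0]
    - [-2.8,0,0]
  turn: [0,0,0,0,0]

```text
time: 7.25
tcp_pos: [464.6, 140.7, 167.1]
tool_rot: [-180.0, -0.0, 169.4]
contact_force: [-4.2, 0.8, 3.2]
finger_gap: 0.0
gripper_force: 1.9
```

```bash
python3 -c "
from h import *
go((-64,40,168),(27,40,168))"
```

```text
t 7.25 console pos [-79.2  40.3 167.1] F [-4.2  0.8  3.2] yaw 169.4 turn 0.001
(-64, 40, 168) [-1.52 -0.03 -0.09]
(27, 40, 168) [-10.62  -0.04  -0.1 ]
```

Emit:
servo_tool:
  jaw: [0,0,0,0,0]
  offset:
    - [-0.3,0,0]
    - [-0.6,0,0]
    - [-0.9,0,0]
    - [-1.2,0,0]
    - [-1.4,0,0]
  turn: [0,0,0,0,0]

```text
time: 7.75
tcp_pos: [478.4, 137.3, 167.3]
tool_rot: [180.0, -0.0, 169.3]
contact_force: [-4.7, 1.0, 3.1]
finger_gap: 0.002
gripper_force: 2.2
```

Emit:
servo_tool:
  jaw: [0,0,0,0,0]
  offset:
    - [-0.1,0,0]
    - [-0.2,0,0]
    - [-0.3,0,0]
    - [-0.4,0,0]
    - [-0.4,0,0]
  turn: [0,0,0,0,0]

```text
time: 8.25
tcp_pos: [481.1, 136.7, 167.1]
tool_rot: [-180.0, -0.1, 169.3]
contact_force: [-7.2, 0.6, 3.7]
finger_gap: -0.002
gripper_force: 2.1
```

Emit:
servo_tool:
  jaw: [0,0,0,0,0]
  offset:
    - [-0.1,0,0]
    - [-0.2,0,0]
    - [-0.3,0,0]
    - [-0.3,0,0]
    - [-0.3,0,0]
  turn: [0,0,0,0,0]

```text
time: 8.75
tcp_pos: [482.8, 136.3, 166.6]
tool_rot: [-179.9, -0.2, 169.3]
contact_force: [-9.4, 2.4, 3.5]
finger_gap: -0.006
gripper_force: 0.9
```

Middle is blocked too. On to the right lever.

Emit:
servo_tool:
  jaw: [0,0,0,0,0]
  offset:
    - [2,0,0]
    - [4.5,-0.5,0]
    - [4.8,-4.5,0]
    - [4.8,-8.5,0]
    - [4.8,-10,0]
  turn: [0,0,0,0,0]

```text
time: 9.25
tcp_pos: [418.9, 43.2, 167.4]
tool_rot: [-180.0, 0.1, 169.1]
contact_force: [0.1, 0.2, -0.5]
finger_gap: 0.003
gripper_force: 0.0
```

Emit:
servo_tool:
  jaw: [0,0,0,0,0]
  offset:
    - [-0.8,0,0]
    - [-1.5,0,0]
    - [-2.0,0,0]
    - [-2.4,0,0]
    - [-2.8,0,0]
  turn: [0,0,0,0,0]

```text
time: 9.75
tcp_pos: [447.4, 42.1, 167.1]
tool_rot: [-180.0, -0.0, 169.4]
contact_force: [-0.1, -0.9, 0.2]
finger_gap: -0.001
gripper_force: 0.0
```

Emit:
servo_tool:
  jaw: [0,0,0,0,0]
  offset:
    - [-0.3,0,0]
    - [-0.6,0,0]
    - [-0.9,0,0]
    - [-1.2,0,0]
    - [-1.4,0,0]
  turn: [0,0,0,0,0]

```text
time: 10.25
tcp_pos: [460.8, 38.9, 167.3]
tool_rot: [180.0, -0.0, 169.3]
contact_force: [-2.8, -0.2, 2.6]
finger_gap: -0.0
gripper_force: 1.5
```

```bash
python3 -c "
from h import *
go((-64,-60,168),(27,-60,168))"
```

```text
t 10.25 console pos [-64.1 -60.5 167.3] F [-2.8 -0.2  2.6] yaw 169.3 turn -0.0
(-64, -60, 168) [-0.01  0.05 -0.07]
(27, -60, 168) [-9.11  0.05 -0.07]
```

Emit:
servo_tool:
  jaw: [0,0,0,0,0]
  offset:
    - [-0.2,0,0]
    - [-0.4,0,0]
    - [-0.6,0,0]
    - [-0.8,0,0]
    - [-1,0,0]
  turn: [0,0,0,0,0]

```text
time: 10.75
tcp_pos: [470.6, 36.9, 167.2]
tool_rot: [-180.0, -0.0, 169.3]
contact_force: [-2.3, -0.4, 1.7]
finger_gap: -0.0
gripper_force: 0.0
```

Emit:
servo_tool:
  jaw: [0,0,0,0,0]
  offset:
    - [-0.35,0,0]
    - [-0.7,0,0]
    - [-1.1,0,0]
    - [-1.5,0,0]
    - [-1.9,0,0]
  turn: [0,0,0,0,0]

```text
time: 11.25
tcp_pos: [489.6, 33.4, 167.3]
tool_rot: [180.0, 0.0, 169.3]
contact_force: [-2.1, 0.4, -0.1]
finger_gap: -0.005
gripper_force: 0.0
```

Emit:
servo_tool:
  jaw: [0,0,0,0,0]
  offset:
    - [-0.4,0,0]
    - [-0.8,0,0]
    - [-1.2,0,0]
    - [-1.6,0,0]
    - [-2,0,0]
  turn: [0,0,0,0,0]

```text
time: 11.75
tcp_pos: [508.9, 29.9, 167.3]
tool_rot: [180.0, -0.0, 169.3]
contact_force: [-4.9, 1.2, 3.6]
finger_gap: -0.001
gripper_force: 2.3
```

Emit:
servo_tool:
  jaw: [0,0,0,0,0]
  offset:
    - [-0.4,0,0]
    - [-0.8,0,0]
    - [-1.2,0,0]
    - [-1.6,0,0]
    - [-2,0,0]
  turn: [0,0,0,0,0]

```text
time: 12.25
tcp_pos: [528.6, 26.2, 167.0]
tool_rot: [180.0, -0.0, 169.3]
contact_force: [-3.1, 2.2, -0.9]
finger_gap: -0.002
gripper_force: 1.5
```

Emit:
servo_tool:
  jaw: [0,0,0,0,0]
  offset:
    - [-0.3,0,0]
    - [-0.6,0,0]
    - [-0.9,0,0]
    - [-1.1,0,0]
    - [-1.3,0,0]
  turn: [0,0,0,0,0]

```text
time: 12.75
tcp_pos: [541.4, 23.5, 167.3]
tool_rot: [-180.0, 0.0, 169.3]
contact_force: [-3.1, 0.1, -0.3]
finger_gap: 0.002
gripper_force: 1.1
```

```bash
python3 -c "
from h import *
go((27,-60,168))"
```

```text
t 12.75 console pos [ 18.  -60.6 167.3] F [-3.1  0.1 -0.3] yaw 169.3 turn -0.0
(27, -60, 168) [-0.9   0.06 -0.07]
```

Emit:
servo_tool:
  jaw: [0,0,0,0,0]
  offset:
    - [-0.2,0,0]
    - [-0.4,0,0]
    - [-0.6,0,0]
    - [-0.8,0,0]
    - [-0.8,0,0]
  turn: [0,0,0,0,0]

```text
time: 13.25
tcp_pos: [549.5, 22.2, 167.4]
tool_rot: [180.0, 0.0, 169.3]
contact_force: [-1.6, 0.6, 0.0]
finger_gap: 0.0
gripper_force: 0.7
```

Emit:
servo_tool:
  jaw: [0,0,0,0,0]
  offset:
    - [-0.1,0,0]
    - [-0.2,0,0]
    - [-0.3,0,0]
    - [-0.3,0,0]
    - [-0.3,0,0]
  turn: [0,0,0,0,0]

```text
time: 13.75
tcp_pos: [552.2, 21.6, 167.3]
tool_rot: [180.0, 0.0, 169.3]
contact_force: [-2.1, -0.0, -0.5]
finger_gap: 0.0
gripper_force: 0.8
```

Emit:
servo_tool:
  jaw: [0,0,0,0,0]
  offset:
    - [-0.1,0,0]
    - [-0.2,0,0]
    - [-0.3,0,0]
    - [-0.4,0,0]
    - [-0.4,0,0]
  turn: [0,0,0,0,0]

```text
time: 14.25
tcp_pos: [553.9, 21.3, 166.9]
tool_rot: [-180.0, -0.2, 169.3]
contact_force: [-11.0, 1.2, 3.9]
finger_gap: -0.002
gripper_force: 5.5
```

Emit:
servo_tool:
  jaw: [0,0,0,0,0]
  offset:
    - [3,0,0]
    - [7.5,0,0]
    - [11.5,1,0]
    - [11.5,5.5,0]
    - [11.5,10,0]
  turn: [0,0,0,0,0]

```text
time: 14.75
tcp_pos: [461.6, 141.1, 168.2]
tool_rot: [179.9, 0.1, 169.2]
contact_force: [3.0, -1.0, 0.9]
finger_gap: -0.001
gripper_force: 0.0
```

Emit:
servo_tool:
  jaw: [0,0,0,0,0]
  offset:
    - [-0.4,0,0]
    - [-0.9,0,0]
    - [-1.4,0,0]
    - [-1.8,0,0]
    - [-2.1,0,0]
  turn: [0,0,0,0,0]

```text
time: 15.25
tcp_pos: [482.2, 135.5, 167.2]
tool_rot: [-180.0, -0.0, 169.2]
contact_force: [-2.5, 0.9, 0.8]
finger_gap: -0.001
gripper_force: 0.4
```

Emit:
servo_tool:
  jaw: [0,0,0,0,0]
  offset:
    - [-0.1,0,0]
    - [-0.2,0,0]
    - [-0.3,0,0]
    - [-0.4,0,0]
    - [-0.4,0,0]
  turn: [0,0,0,0,0]

```text
time: 15.75
tcp_pos: [486.1, 135.8, 167.3]
tool_rot: [-180.0, 0.0, 169.3]
contact_force: [-1.8, -0.3, 0.1]
finger_gap: -0.001
gripper_force: 0.0
```

```bash
python3 -c "
from h import *
go((27,40,168))"
```

```text
t 15.75 console pos [-57.2  39.4 167.3] F [-1.8 -0.3  0.1] yaw 169.3 turn -0.0
(27, 40, 168) [-8.42  0.06 -0.07]
```

Emit:
servo_tool:
  jaw: [0,0,0,0,0]
  offset:
    - [-0.35,0,0]
    - [-0.7,0,0]
    - [-1.1,0,0]
    - [-1.5,0,0]
    - [-1.9,0,0]
  turn: [0,0,0,0,0]

```text
time: 16.25
tcp_pos: [505.3, 132.2, 167.3]
tool_rot: [-180.0, 0.0, 169.3]
contact_force: [-1.6, -0.3, 0.6]
finger_gap: -0.002
gripper_force: 0.0
```

Emit:
servo_tool:
  jaw: [0,0,0,0,0]
  offset:
    - [-0.4,0,0]
    - [-0.8,0,0]
    - [-1.2,0,0]
    - [-1.6,0,0]
    - [-2,0,0]
  turn: [0,0,0,0,0]

```text
time: 16.75
tcp_pos: [524.6, 128.7, 167.3]
tool_rot: [-180.0, -0.0, 169.3]
contact_force: [-4.3, 0.7, 2.7]
finger_gap: -0.003
gripper_force: 2.2
```

Emit:
servo_tool:
  jaw: [0,0,0,0,0]
  offset:
    - [-0.4,0,0]
    - [-0.8,0,0]
    - [-1.2,0,0]
    - [-1.6,0,0]
    - [-2,0,0]
  turn: [0,0,0,0,0]

```text
time: 17.25
tcp_pos: [544.3, 125.0, 167.1]
tool_rot: [180.0, -0.0, 169.3]
contact_force: [-2.8, 2.3, -1.5]
finger_gap: -0.0
gripper_force: 1.6
```

Emit:
servo_tool:
  jaw: [0,0,0,0,0]
  offset:
    - [-0.4,0,0]
    - [-0.8,0,0]
    - [-1.2,0,0]
    - [-1.5,0,0]
    - [-1.8,0,0]
  turn: [0,0,0,0,0]

```text
time: 17.75
tcp_pos: [562.0, 121.3, 167.3]
tool_rot: [-180.0, -0.0, 169.3]
contact_force: [-1.9, 0.6, -1.2]
finger_gap: 0.0
gripper_force: 1.2
```

Emit:
servo_tool:
  jaw: [0,0,0,0,0]
  offset:
    - [-0.2,0,0]
    - [-0.4,0,0]
    - [-0.5,0,0]
    - [-0.6,0,0]
    - [-0.7,0,0]
  turn: [0,0,0,0,0]

```text
time: 18.25
tcp_pos: [568.7, 120.3, 167.3]
tool_rot: [180.0, 0.0, 169.3]
contact_force: [-2.3, -0.2, -0.1]
finger_gap: -0.002
gripper_force: 1.1
```

```bash
python3 -c "
from h import *
go((31,40,168))"
```

```text
t 18.25 console pos [ 26.8  39.6 167.3] F [-2.3 -0.2 -0.1] yaw 169.3 turn -0.0
(31, 40, 168) [-0.42  0.04 -0.07]
```

Emit:
servo_tool:
  jaw: [0,0,0,0,0]
  offset:
    - [-0.1,0,0]
    - [-0.2,0,0]
    - [-0.3,0,0]
    - [-0.4,0,0]
    - [-0.4,0,0]
  turn: [0,0,0,0,0]

```text
time: 18.75
tcp_pos: [571.2, 119.9, 167.1]
tool_rot: [-180.0, -0.2, 169.3]
contact_force: [-7.7, 0.7, 3.0]
finger_gap: -0.002
gripper_force: 4.2
```

Emit:
servo_tool:
  jaw: [0,0,0,0,0]
  offset:
    - [-0.1,0,0]
    - [-0.2,0,0]
    - [-0.2,0,0]
    - [-0.2,0,0]
    - [-0.2,0,0]
  turn: [0,0,0,0,0]

```text
time: 19.25
tcp_pos: [571.5, 119.8, 166.9]
tool_rot: [-180.0, -0.3, 169.3]
contact_force: [-14.0, 1.5, 6.4]
finger_gap: -0.004
gripper_force: 7.7
```

Emit:
servo_tool:
  jaw: [0,0,0,0,0]
  offset:
    - [3,0,0]
    - [7.5,0,0]
    - [11.5,1,0]
    - [11.5,5.5,0]
    - [11.5,10.1,0]
  turn: [0,0,0,0,0]

```text
time: 19.75
tcp_pos: [480.2, 240.2, 168.2]
tool_rot: [179.9, 0.1, 169.2]
contact_force: [1.4, 0.8, -0.3]
finger_gap: 0.003
gripper_force: 0.0
```

Emit:
servo_tool:
  jaw: [0,0,0,0,0]
  offset:
    - [-0.4,0,0]
    - [-0.9,0,0]
    - [-1.4,0,0]
    - [-1.8,0,0]
    - [-2.1,0,0]
  turn: [0,0,0,0,0]

```text
time: 20.25
tcp_pos: [501.2, 234.7, 167.4]
tool_rot: [-180.0, -0.0, 169.2]
contact_force: [-2.1, 0.3, 1.4]
finger_gap: 0.003
gripper_force: 0.3
```

Emit:
servo_tool:
  jaw: [0,0,0,0,0]
  offset:
    - [-0.1,0,0]
    - [-0.2,0,0]
    - [-0.3,0,0]
    - [-0.4,0,0]
    - [-0.4,0,0]
  turn: [0,0,0,0,0]

```text
time: 20.75
tcp_pos: [505.0, 235.2, 167.3]
tool_rot: [180.0, 0.0, 169.3]
contact_force: [-1.9, 0.6, -0.0]
finger_gap: -0.001
gripper_force: 0.0
```

```bash
python3 -c "
from h import *
go((31,140,168))"
```

```text
t 20.75 console pos [-57.2 140.6 167.3] F [-1.9  0.6 -0. ] yaw 169.3 turn -0.0
(31, 140, 168) [-8.82 -0.06 -0.07]
```

Free now; same strokes.

Emit:
servo_tool:
  jaw: [0,0,0,0,0]
  offset:
    - [-0.35,0,0]
    - [-0.7,0,0]
    - [-1.1,0,0]
    - [-1.5,0,0]
    - [-1.9,0,0]
  turn: [0,0,0,0,0]

```text
time: 21.25
tcp_pos: [524.0, 231.4, 167.3]
tool_rot: [-180.0, 0.0, 169.3]
contact_force: [-1.7, -1.4, 1.4]
finger_gap: -0.003
gripper_force: 0.0
```

Emit:
servo_tool:
  jaw: [0,0,0,0,0]
  offset:
    - [-0.4,0,0]
    - [-0.8,0,0]
    - [-1.2,0,0]
    - [-1.6,0,0]
    - [-2,0,0]
  turn: [0,0,0,0,0]

```text
time: 21.75
tcp_pos: [543.5, 227.9, 167.3]
tool_rot: [180.0, 0.0, 169.3]
contact_force: [-2.7, 0.4, 2.2]
finger_gap: -0.002
gripper_force: 1.4
```

Emit:
servo_tool:
  jaw: [0,0,0,0,0]
  offset:
    - [-0.4,0,0]
    - [-0.8,0,0]
    - [-1.2,0,0]
    - [-1.6,0,0]
    - [-2,0,0]
  turn: [0,0,0,0,0]

```text
time: 22.25
tcp_pos: [562.9, 224.3, 167.1]
tool_rot: [180.0, -0.0, 169.3]
contact_force: [-1.9, 0.7, -1.0]
finger_gap: 0.003
gripper_force: 1.2
```

Emit:
servo_tool:
  jaw: [0,0,0,0,0]
  offset:
    - [-0.4,0,0]
    - [-0.8,0,0]
    - [-1.2,0,0]
    - [-1.5,0,0]
    - [-1.8,0,0]
  turn: [0,0,0,0,0]

```text
time: 22.75
tcp_pos: [580.8, 220.6, 167.2]
tool_rot: [-180.0, -0.0, 169.3]
contact_force: [-1.5, 0.2, -0.2]
finger_gap: -0.003
gripper_force: 1.0
```

Emit:
servo_tool:
  jaw: [0,0,0,0,0]
  offset:
    - [-0.2,0,0]
    - [-0.4,0,0]
    - [-0.5,0,0]
    - [-0.6,0,0]
    - [-0.7,0,0]
  turn: [0,0,0,0,0]

```text
time: 23.25
tcp_pos: [587.5, 219.6, 167.4]
tool_rot: [180.0, 0.0, 169.3]
contact_force: [-1.9, 0.5, -1.5]
finger_gap: 0.003
gripper_force: 0.9
```

Emit:
servo_tool:
  jaw: [0,0,0,0,0]
  offset:
    - [-0.1,0,0]
    - [-0.2,0,0]
    - [-0.3,0,0]
    - [-0.4,0,0]
    - [-0.4,0,0]
  turn: [0,0,0,0,0]

```text
time: 23.75
tcp_pos: [588.9, 219.4, 167.0]
tool_rot: [-180.0, -0.3, 169.4]
contact_force: [-11.4, 0.5, 4.2]
finger_gap: -0.001
gripper_force: 6.0
```

```bash
python3 -c "
from h import *
go((31,140,168))"
```

```text
t 23.75 console pos [ 28.2 140.7 167. ] F [-11.4   0.5   4.2] yaw 169.4 turn 0.001
(31, 140, 168) [-0.28 -0.07 -0.1 ]
```

Emit:
servo_tool:
  jaw: [0,0,0,0,0]
  offset:
    - [3,0,0]
    - [7,0,0]
    - [10.5,-2,-0.5]
    - [11.5,-6,-1]
    - [11.5,-10.5,-1.5]
  turn: [0,0,0,0,0]

```text
time: 24.25
tcp_pos: [457.8, 137.7, 182.9]
tool_rot: [179.9, 0.1, 169.5]
contact_force: [1.5, -1.3, -0.3]
finger_gap: 0.0
gripper_force: 0.0
```

Emit:
servo_tool:
  jaw: [0,0,0,0,0]
  offset:
    - [0,-4.7,0]
    - [0,-9.4,0]
    - [0,-14,0]
    - [0,-18.7,0]
    - [0,-23,0]
  turn: [0,0,0,0,0]

```text
time: 24.75
tcp_pos: [416.3, -91.6, 183.1]
tool_rot: [180.0, 0.2, 169.2]
contact_force: [1.5, -0.4, 0.2]
finger_gap: -0.001
gripper_force: 0.0
```

Run:
```python
from h import *
p=optics.read_camera('wrist');cv2.imwrite('pics/w2.png',p['img'][:,:,::-1])
t=optics.read_camera('top')
go((-56,-208,185),(-56,-208,120))
for c in(p,t):
    for k in landmark_of(c,'bar_knob')[:2]:
        X=at_z(c,k['pixel'],140);d=X-[V[0],V[1],0];a,b=np.cos(V[2]),np.sin(V[2])
        print(k['confidence'],X.round(1),'console',(a*d[0]+b*d[1]).round(1),(-b*d[0]+a*d[1]).round(1))
```

```text
t 24.85 console pos [ -83.7 -200.4  183.1] F [-0.8 -0.3  0.1] yaw 168.8 turn -0.009
(-56, -208, 185) [-2.78 -0.73 -0.18]
(-56, -208, 120) [-2.76 -0.72  6.32]
0.59 [447.2 -74.  140. ] console -56.5 -173.9
0.75 [454.3 -74.3 140. ] console -49.4 -172.9
```

View pics/w2.png

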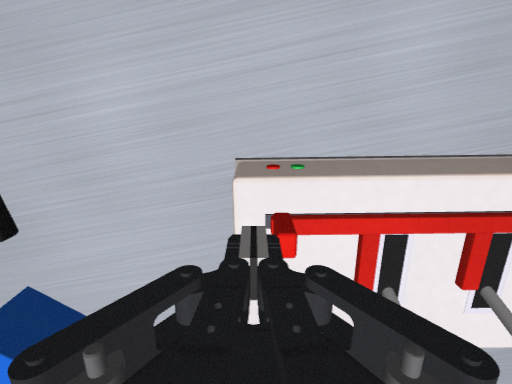

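The knob (pixel 235,285) sits just left of the fingers, clear of them, and the levers' rods are leaning away. Going down on its right side.

Emit:
servo_tool:
  jaw: [0,0,0,0,0]
  offset:
    - [-1.5,-0.7,0]
    - [-2.8,-0.7,0]
    - [-2.8,-0.7,2.5]
    - [-2.8,-0.7,5]
    - [-2.8,-0.7,6.2]
  turn: [0,0,0,0,0]

```text
time: 25.45
tcp_pos: [442.7, -99.6, 118.6]
tool_rot: [-180.0, -0.1, 169.4]
contact_force: [-1.0, -0.7, 0.2]
finger_gap: -0.001
gripper_force: 0.0
```

Emit:
servo_tool:
  jaw: [0,0,0,0,0]
  offset:
    - [0,0.3,0]
    - [0,0.6,0]
    - [0,0.9,0]
    - [0,1.2,0]
    - [0,1.5,0]
  turn: [0,0,0,0,0]

```text
time: 25.95
tcp_pos: [445.8, -86.5, 120.9]
tool_rot: [-180.0, 0.1, 169.3]
contact_force: [0.2, -4.4, 0.2]
finger_gap: -0.001
gripper_force: 1.9
```

```bash
python3 -c "
from h import *
go((-56,-165,120))"
```

```text
t 25.95 console pos [ -55.5 -186.5  120.9] F [ 0.2 -4.4  0.2] yaw 169.3 turn -0.0
(-56, -165, 120) [0.05 2.15 0.09]
```

Emit:
servo_tool:
  jaw: [0,0,0,0,0]
  offset:
    - [0,0.3,0]
    - [0,0.6,0]
    - [0,0.9,0]
    - [0,1.2,0]
    - [0,1.5,0]
  turn: [0,0,0,0,0]

```text
time: 26.45
tcp_pos: [448.1, -71.4, 120.4]
tool_rot: [180.0, 0.0, 169.3]
contact_force: [0.3, -3.8, 3.2]
finger_gap: -0.001
gripper_force: 1.9
```

Emit:
servo_tool:
  jaw: [0,0,0,0,0]
  offset:
    - [0,0.2,0]
    - [0,0.4,0]
    - [0,0.6,0]
    - [0,0.7,0]
    - [0,0.8,0]
  turn: [0,0,0,0,0]

```text
time: 26.95
tcp_pos: [449.4, -63.7, 120.3]
tool_rot: [180.0, -0.0, 169.3]
contact_force: [0.7, -3.3, 2.6]
finger_gap: -0.001
gripper_force: 1.8
```

Emit:
servo_tool:
  jaw: [0,0,0,0,0]
  offset:
    - [0,0.1,0]
    - [0,0.2,0]
    - [0,0.3,0]
    - [0,0.4,0]
    - [0,0.5,0]
  turn: [0,0,0,0,0]

```text
time: 27.45
tcp_pos: [450.0, -60.2, 120.3]
tool_rot: [-179.9, -0.0, 169.2]
contact_force: [-0.8, -10.9, 4.1]
finger_gap: -0.0
gripper_force: 5.4
```

Emit:
servo_tool:
  jaw: [0,0,0,0,0]
  offset:
    - [0,0.1,0]
    - [0,0.2,0]
    - [0,0.3,0]
    - [0,0.3,0]
    - [0,0.3,0]
  turn: [0,0,0,0,0]

```text
time: 27.95
tcp_pos: [450.3, -58.3, 120.3]
tool_rot: [-179.9, -0.0, 169.2]
contact_force: [-2.3, -12.9, 3.7]
finger_gap: 0.0
gripper_force: 6.8
```

Run:
```python
from h import *
p=optics.read_camera('wrist');t=optics.read_camera('top');s=optics.read_camera('scene')
go()
for c in(p,t,s):
    for k in landmark_of(c,'bar_knob')[:1]:
        X=at_z(c,k['pixel'],140);d=X-[V[0],V[1],0];a,b=np.cos(V[2]),np.sin(V[2])
        print(k['confidence'],np.round(k['pixel'],1),'console',(a*d[0]+b*d[1]).round(1),(-b*d[0]+a*d[1]).round(1))
f=lambda i,x0,x1,y0,y1,w,h:cv2.resize(i['img'][y0:y1,x0:x1,::-1],(w,h),interpolation=cv2.INTER_CUBIC)
cv2.imwrite('pics/m.png',np.vstack([f(s,220,380,140,240,480,300),f(t,155,285,180,260,480,295)]))
```

```text
t 28.1 console pos [ -56.3 -158.   120.3] F [ -1.8 -13.5   3.2] yaw 169.2 turn -0.002
0.73 [260.9 295.8] console -55.0 -137.3
0.82 [172.4 265.3] console -47.8 -130.0
```

View pics/m.png

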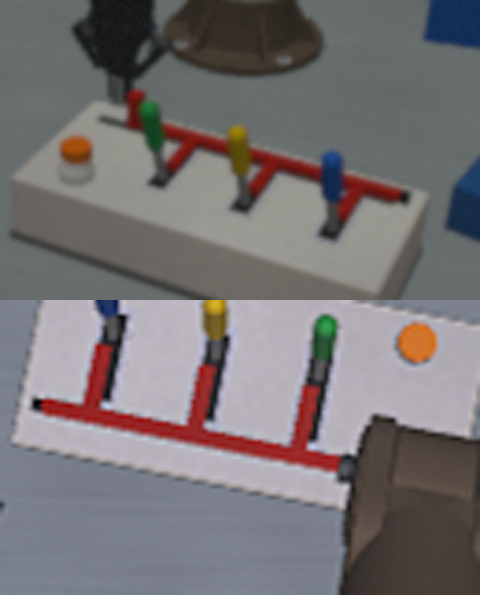

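The teeth are in behind the rods, all the levers are over and the knob has moved about 36 mm, so this is the spring stop. One more small press, then release.

Emit:
servo_tool:
  jaw: [0,0,0,0,0]
  offset:
    - [0,0.05,0]
    - [0,0.1,0]
    - [0,0.1,0]
    - [0,0.1,0]
    - [0,0.1,0]
  turn: [0,0,0,0,0]

```text
time: 28.75
tcp_pos: [450.4, -57.9, 120.3]
tool_rot: [-179.8, -0.0, 169.1]
contact_force: [-2.0, -15.5, 4.6]
finger_gap: -0.002
gripper_force: 7.8
```

Emit:
servo_tool:
  jaw: [0,0,0,0,0]
  offset:
    - [0,-0.3,0]
    - [0,-0.8,0]
    - [0,-1.5,0]
    - [0,-2.5,0]
    - [0,-3,0]
  turn: [0,0,0,0,0]

```text
time: 29.25
tcp_pos: [445.0, -85.1, 120.2]
tool_rot: [180.0, -0.0, 169.3]
contact_force: [0.2, -0.1, -0.4]
finger_gap: -0.001
gripper_force: 0.0
```

Emit:
servo_tool:
  jaw: [0,0,0,0,0]
  offset:
    - [0,0,-3]
    - [0,0,-6.5]
    - [2.5,0.7,-6.5]
    - [2.8,0.7,-6.3]
    - [2.8,0.7,-6.3]
  turn: [0,0,0,0,0]

```text
time: 29.75
tcp_pos: [418.5, -72.1, 183.1]
tool_rot: [180.0, -0.0, 169.3]
contact_force: [-0.1, -0.3, -0.0]
finger_gap: -0.0
gripper_force: 0.0
```

Run:
```python
from h import *
p=optics.read_camera('wrist');s=optics.read_camera('scene');t=optics.read_camera('top')
go((-83.7,-200.4,183.1))
for c in(p,t,s):
    for k in landmark_of(c,'bar_knob')[:1]:
        X=at_z(c,k['pixel'],140);d=X-[V[0],V[1],0];a,b=np.cos(V[2]),np.sin(V[2])
        print(k['confidence'],np.round(k['pixel'],1),'console',(a*d[0]+b*d[1]).round(1),(-b*d[0]+a*d[1]).round(1))
w=p['img'][:,:,::-1]
cv2.imwrite('pics/m2.png',np.vstack([cv2.resize(np.hstack([cv2.imread('pics/w2.png'),w])[120:300],(800,141)),cv2.resize(s['img'][140:240,220:380,::-1],(480,300)).copy() if 0 else cv2.copyMakeBorder(cv2.resize(s['img'][140:240,220:380,::-1],(640,400)),0,0,0,160,0)]))
```

```text
t 29.9 console pos [ -83.8 -177.7  183. ] F [ 0.6  0.4 -1. ] yaw 169.3 turn -0.0
(-83.7, -200.4, 183.1) [-0.01 -2.27 -0.01]
0.67 [249.8 301.7] console -54.8 -141.6
0.71 [227.5 261.5] console -55.4 -150.8
0.78 [167.6 263.9] console -75.9 -150.4
```

View pics/m2.png

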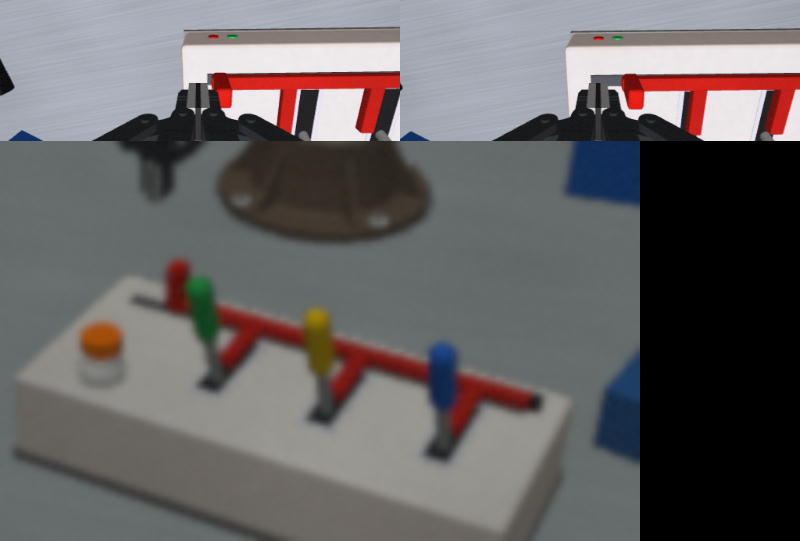

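The pictures show the bar home, with its teeth in on the robot's side of all three rods. The levers are over, the pot hasn't moved and the gripper is clear.

```bash
python3 -c "
from h import *
print(ticket.hand_in())"
```

```text
the job is handed in; nothing more can be done
None
```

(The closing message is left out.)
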